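# Unhook the bead frame and stand it in its rest

## Task

Take the wooden bead frame down from its deep upturned hook: lift its wire staple past the hook's tip, under the sprung bridge, before drawing it out, feeling your way so that neither hook nor bridge is strained. Then stand the frame upright in the slotted wooden rest, fully down in the slot (either way round), and leave the other things where they are.

Things in the scene. Friction and masses are not known exactly. Their poses are not given: they have to be found in the camera images.
- frame_center (a point): Bead frame (loose, about 0.3 kg): pale wooden upright frame, dark beads on three rods, 14 mm thick (own x), 120 wide (y), 165 tall (z) with the walnut grip block on top. Point at mid-thickness, mid-width, half height (82.5 mm above the foot). It starts hanging by a wire staple on its rear (+x) side, on the robot's side of the hook and parallel to it (same axes as the stand).
- frame_grip (a point): Centre of the frame's walnut grip block, 22 mm (x) x 24 mm (y) x 45 mm tall, rising centred from the frame's top; 60 mm above the frame's centre. Pinched across y, the frame can pivot a few degrees in the fingers when its staple is loaded.
- staple (a point): Middle of the crossbar of the frame's rear staple, 6 mm round steel wire: crossbar along y, 34 mm long, 24 mm behind (+x) and 2.5 mm below the frame's centre; legs at y = -17 and +17 mm join it to the frame. At the start it lies in the hook's trough, behind the upturned tip.
- stand: Fixed hook stand, walnut foot 110 x 120 mm, steel post, under 230 mm high. Origin on the shelf below the rear face of the upturned tip; own x from tip to post (away from the frame), z up. The tip is a flat steel prong, x from -8 to 0 mm, 14 mm wide, between staple and frame. A rubber bumper (front at x = -13 mm, 63 to 75 mm high) steadies the frame's lower back.
- trough (a point): Middle of the hook's trough floor, 132 mm above the shelf, 14 mm from tip to post. The tip's top is 25 to 55 mm above it, set anew each time and not measured. A steel bridge, 28 mm wide, reaches over trough and tip, its underside 9 mm above the tip's top; sprung, yields upward 1 mm per 4 N, 6 mm at most. Held up lightly against the bridge, the crossbar passes out over the tip, to -x.
- rest_slot (a point): Centre of the slot's floor in the fixed walnut rest, a block 70 x 156 mm and 40 mm high; the slot is open on top, 19 mm wide (own x), 128 mm long (own y), 25 mm deep; its floor is 15 mm above the shelf. The frame's foot goes in with its width along the slot.
- duck: Bystander: purple silicone bath duck, 65 mm long, 78 mm tall; origin under its centre.
- top: Bystander: stainless steel spinning top standing on its stem, 48 mm across, 46 mm tall; origin under its centre.
- acrylic: Bystander: clear acrylic block 50 x 50 x 30 mm; origin under its centre.
- cup: Bystander: white ceramic cup, 72 mm across, 70 mm tall; origin under its centre.
- bear: Bystander: small walnut animal figure, 52 mm long, 39 mm tall; origin under its centre.
- slate: Bystander: small bead counter lying flat, 70 x 100 x 10 mm; origin under its centre.
Not all that is in view belongs to the job. Leave any green or yellow look-alike of the part that bears rest_slot alone.

How it is judged:
By the outcome, as a careful person would: the job done as asked, in the order asked, and still so for the second after the job is handed in, with the robot touching nothing.
It also fails if it takes over 54 s, if anything falls off the work surface, if the arm or the gripper's body presses on something with over 40 N, if the wrist force passes 120 N, or if a joint passes its speed limit or range.

## Robot

A 6-joint arm with a two-finger parallel gripper is mounted at the origin on the work surface. World frame = base frame: x ahead of the robot, y to its left, z up, the work surface at z = 0. Lengths are in m, angles in degrees, forces in N, time in s.
With the tool pointing down it reaches from about 0.3 to 0.75 m from the base axis. Payload 8.5 kg.
Tool frame: the origin (TCP) lies at the very end of the fingers, on their centre line; the grasp point (between the pads) lies 19 mm behind it (env.pinch_z is the distance from the TCP to the grasp point, in m); z points along the fingers, y is the line along which they close (so a half turn about z gives the same grasp; the last joint's range is limited). The gripper opens to 85 mm and grips with 20 to 120 N. Pads are 22 mm wide; open, the fingers measure 114 mm over their backs; the gripper's body (76 mm by 85 mm) begins 54 mm behind the grasp point. The pads swing forward as they close: fully open they stand 13 mm farther back than shut.
Start: joints at [55.388, 21.807, 74.336, -0, 83.858, -12.336], TCP at [0.208, 0.509, 0.231] pointing down, gripper open.
Joint ranges: [-178.18, 178.18], [-50.72, 133.34], [12.68, 142.11], [-81.47, 261.47], [9.98, 163.14], [-165.26, 165.26]. Speed limits (degrees/s): [136.94, 136.94, 180, 180, 180, 180].

## Interface

Orientations are given as a 3x3 rotation matrix whose columns are the frame's x, y, z axes.
In Python, from rig import env, viewer gives the robot as it stands.
- The arm moves only by the tool drive_tool, never from a script. Its argument "series" is a list of rows, each a list of 3 entries, a list of its own where there are three numbers: the shift along the tool's x, y, z in m, then the turn about the tool's z in degrees, then the finger opening in m, from 0 to 0.0854. A call has 1 to 20 rows; each row is the pose to reach, as a shift and turn from the pose commanded when the call began, along the tool's axes at that moment; what a row does not reach only later rows make up. A row lasts 1/10 s, in which the tool goes at most 50 mm and 8.59 degrees, less where a joint would pass 70% of its speed; a pose out of reach is approached as far as the arm can. A call with a gripper value outside its range is refused whole. The fingers move at their own pace and stop on an object; "newtons" is the grip in N (left out, the last holds). Time passes only in rows, so rows that repeat a pose let the fingers close. It gives the time, the measured TCP pose, the force, the opening and the grip force at its end, in the units of the state.
- env.observe(): the state, without advancing time (a new reading comes with each control period).
- viewer.get_image(name): name is "scene" or "top" or "wrist"; returns a dict with "img" (480x640x3 uint8, red, green, blue), "depth" (480x640 float32, m along the optical axis (not along the pixel's ray), 0 where there is no reading), "camera_matrix" (3x3 intrinsics, pixels), "rvec" (rotation vector, rad) and "tvec" (3), from world to camera coordinates, as OpenCV has them. Camera axes: x right, y down, z forward; pixel columns grow to the right and rows downward; lengths in m; the calibration is good to about 2 mm. A picture is of the moment at which its call begins.
- env.close_job(): hands the job in; it is judged then, once.
The state is a dict: "time_s": time; "q": joint angles; "qvel": joint speeds; "joint_efforts": joint torques, N m; "position": TCP position; "tool_rot": TCP orientation; "ft_force": force on the tool from outside, world axes, zero at the start; "wrist_torque": the same for the moment, N m; "grip_width": finger opening in m; "gripper_force": force on a finger pad.
Only numpy, scipy, OpenCV 4.12 (cv2) and the standard library are available. Lean on these libraries where they do the work, as an engineer would, in place of code of your own. Each camera call takes 0.05 s, during which the arm holds its last target. There are 200 camera calls.

## Working session

There is one attempt and no reset: what is moved stays moved. The work goes in short steps, Python scripts to look and compute and a tool call to move; the robot and the scene stay as the last step left them, time stands still between calls to the robot, and variables do not carry over. Pictures are saved under pics/ and viewed, at most 10 in all, crops included, and the job is handed in when it is done.

Besides the shell and the picture viewer there is one more tool, called after "Request:" in YAML: its name, and indented under it one key for each argument. drive_tool: Moves the arm, as the interface text tells. Its arguments: {"type":"object","properties":{"series":{"type":"array"},"newtons":{"type":"number"}},"required":["series"]}

```bash
ls; mkdir -p pics; cat > h.py <<'E'
import numpy as np, cv2
from rig import env, viewer
def get(n):
    d=viewer.get_image(n); np.savez('pics/'+n+'_last.npz',**d); return d
def cam(d):
    R=cv2.Rodrigues(np.array(d['rvec'],float))[0]; t=np.array(d['tvec'],float).reshape(3); return np.array(d['camera_matrix']),R,t
def ray(d,u,v):
    K,R,t=cam(d); r=R.T@(np.linalg.inv(K)@np.array([u,v,1.])); return -R.T@t, r
def plane(d,u,v,z):
    c,r=ray(d,u,v); return c+r*(z-c[2])/r[2]
def cloud(d):
    K,R,t=cam(d); v,u=np.mgrid[:480,:640]; z=d['depth']
    p=np.stack([(u-K[0,2])/K[0,0]*z,(v-K[1,2])/K[1,1]*z,z],-1); P=(p-t)@R; P[z==0]=np.nan; return P
def tri(d1,p1,d2,p2):
    a,r=ray(d1,*p1); b,s=ray(d2,*p2); k=np.linalg.lstsq(np.stack([r,-s],1),b-a,rcond=None)[0]
    A=a+r*k[0];B=b+s*k[1]; return (A+B)/2,np.linalg.norm(A-B)
def save(n,im): cv2.imwrite('pics/'+n,cv2.cvtColor(im,cv2.COLOR_RGB2BGR))
E
python3 - <<'E'
from h import *
a=get('scene');b=get('top')
save('s1.png',a['img']);save('t1.png',b['img'])
for d in(a,b):
    K,R,t=cam(d);print(-R.T@t,R[2],(d['depth']>0).mean())
s=env.observe();print(s['time_s'],s['tool_rot'],env.pinch_z)
E
```

```text
pics
[1.54956866 0.87422189 1.07280991] [-0.60801472 -0.55658981 -0.56615005] 0.9941959635416666
[ 0.43837092 -0.0487888   1.35504164] [ 0.06835807  0.02111514 -0.99743738] 0.995869140625
0.1 [[-9.25348209e-01  3.79117612e-01 -7.27205105e-04]
 [ 3.79118203e-01  9.25347684e-01 -1.02598041e-03]
 [ 2.83950316e-04 -1.22508583e-03 -9.99999209e-01]] 0.0187
```

View pics/s1.png

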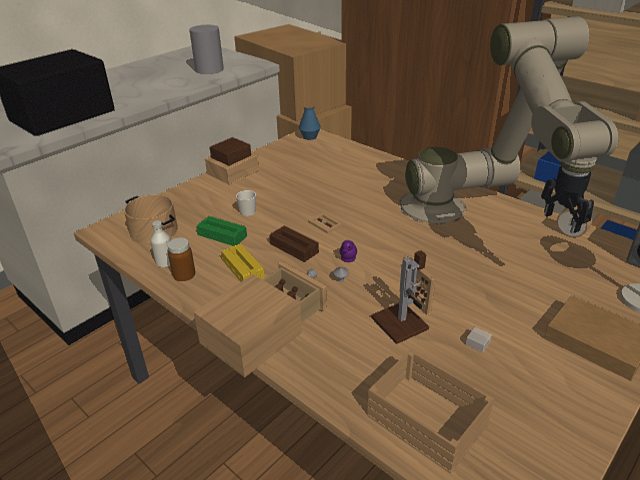

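View pics/t1.png

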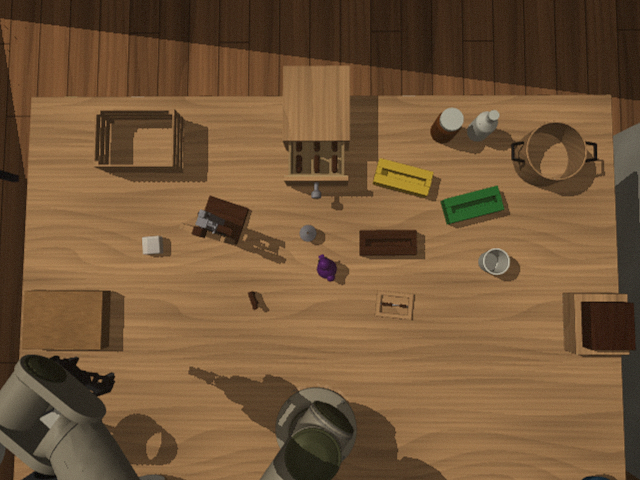

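Scene view: the frame hangs at about (424,290), grip block at (420,260), stand post (408,290). Top view: stand foot (222,220), frame about (203,222). 
Candidates for the frame: the hanging one (scene 424,290), the flat slate (323,222), the bear (top 254,300). By the description, it's the hanging one. 
For the rest: walnut (top 388,243; scene 294,243), green (473,205), yellow (403,177). I choose walnut.

```bash
python3 - <<'E'
from h import *
L=lambda n:dict(np.load(f'pics/{n}_last.npz'))
a=L('scene');b=L('top')
c1=cv2.resize(a['img'][235:345,360:450],None,fx=5,fy=5,interpolation=cv2.INTER_CUBIC)
c2=cv2.resize(b['img'][185:265,180:260],None,fx=5,fy=5,interpolation=cv2.INTER_CUBIC)
c=np.zeros((550,860,3),np.uint8);c[:,:450]=c1;c[:400,450:850]=c2
save('c1.png',c[:,:800])
P=cloud(b)
def box(m,z=None):
    u=cv2.minAreaRect(np.argwhere(m)[:,::-1].astype(np.float32)); return u
# rest: brown dark pixels
hsv=cv2.cvtColor(b['img'],cv2.COLOR_RGB2HSV)
for nm,reg,zl in(('rest',(225,262,350,425),(.025,.06)),('foot',(185,265,180,260),(.008,.03))):
    r0,r1,c0,c1=reg; M=np.zeros((480,640),bool);M[r0:r1,c0:c1]=True
    m=M&(P[...,2]>zl[0])&(P[...,2]<zl[1]); pts=P[m]
    print(nm,m.sum(),np.median(pts[:,2]),cv2.minAreaRect(pts[:,:2].astype(np.float32)))
for nm,d,reg in(('top',b,(185,265,170,270)),('scene',a,(240,345,370,450))):
    P=cloud(d);r0,r1,c0,c1=reg; S=P[r0:r1,c0:c1];I=d['img'][r0:r1,c0:c1]
    for lo,hi in((.12,.15),(.15,.18),(.18,.2),(.2,.215),(.215,.23),(.23,.3)):
        m=(S[...,2]>lo)&(S[...,2]<hi)
        if m.sum()>3:
            q=S[m];h=cv2.cvtColor(I,cv2.COLOR_RGB2HSV)[m];
            for k,s in(('col',h[:,1]>90),('grey',h[:,1]<=90)):
                if s.sum()>3: print(nm,lo,k,s.sum(),q[s].min(0).round(3),q[s].max(0).round(3),q[s].mean(0).round(3))
E
```

```text
rest 1114 0.03959765495013834 ((0.5192241072654724, -0.1985040158033371), (0.07000026851892471, 0.15528172254562378), 0.18775588274002075)
foot 1054 0.013952856649711676 ((0.5949131846427917, 0.26140353083610535), (0.16231483221054077, 0.19620078802108765), 3.9780421257019043)
top 0.12 col 15 [0.51  0.225 0.121] [0.583 0.264 0.148] [0.526 0.232 0.135]
top 0.12 grey 84 [0.537 0.258 0.12 ] [0.58  0.3   0.149] [0.558 0.269 0.136]
top 0.15 col 201 [0.51  0.225 0.15 ] [0.583 0.341 0.18 ] [0.533 0.276 0.173]
top 0.15 grey 29 [0.531 0.254 0.15 ] [0.58  0.275 0.18 ] [0.567 0.263 0.166]
top 0.18 col 23 [0.522 0.264 0.18 ] [0.584 0.294 0.2  ] [0.537 0.274 0.191]
top 0.18 grey 111 [0.544 0.259 0.184] [0.581 0.293 0.2  ] [0.561 0.275 0.196]
top 0.2 col 23 [0.521 0.269 0.201] [0.582 0.287 0.215] [0.538 0.275 0.209]
top 0.2 grey 28 [0.549 0.256 0.2  ] [0.58  0.29  0.215] [0.568 0.268 0.206]
top 0.215 col 87 [0.521 0.262 0.215] [0.584 0.297 0.225] [0.535 0.283 0.219]
top 0.215 grey 47 [0.567 0.263 0.215] [0.586 0.281 0.225] [0.577 0.272 0.22 ]
scene 0.12 col 143 [0.526 0.275 0.12 ] [0.563 0.341 0.149] [0.548 0.315 0.138]
scene 0.12 grey 176 [0.521 0.256 0.12 ] [0.589 0.301 0.15 ] [0.571 0.28  0.136]
scene 0.15 col 198 [0.511 0.223 0.15 ] [0.576 0.342 0.18 ] [0.545 0.31  0.17 ]
scene 0.15 grey 156 [0.512 0.237 0.15 ] [0.589 0.313 0.18 ] [0.569 0.278 0.164]
scene 0.18 col 40 [0.526 0.268 0.18 ] [0.558 0.332 0.2  ] [0.538 0.291 0.191]
scene 0.18 grey 111 [0.538 0.255 0.18 ] [0.591 0.293 0.2  ] [0.571 0.277 0.192]
scene 0.2 col 59 [0.523 0.26  0.2  ] [0.581 0.297 0.215] [0.54  0.284 0.208]
scene 0.2 grey 63 [0.547 0.26  0.2  ] [0.589 0.291 0.215] [0.575 0.277 0.205]
scene 0.215 col 64 [0.52  0.262 0.215] [0.571 0.296 0.225] [0.535 0.283 0.221]
scene 0.215 grey 46 [0.566 0.263 0.215] [0.589 0.282 0.226] [0.579 0.272 0.22 ]
```

View pics/c1.png

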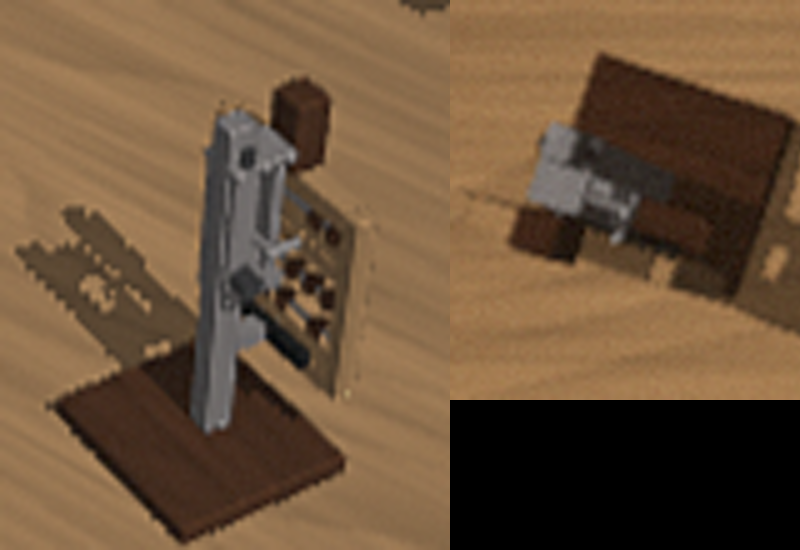

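The crop confirms the choice: a pale frame with dark beads, a walnut grip above it, and the staple over the hook's trough with the bridge above. Next I fit the yaw and grip pose.

```bash
python3 - <<'E'
from h import *
L=lambda n:dict(np.load(f'pics/{n}_last.npz'))
a=L('scene');b=L('top')
def sel(d,reg,lo,hi,colr=None):
    P=cloud(d);r0,r1,c0,c1=reg;S=P[r0:r1,c0:c1];h=cv2.cvtColor(d['img'][r0:r1,c0:c1],cv2.COLOR_RGB2HSV)
    m=(S[...,2]>lo)&(S[...,2]<hi)
    if colr is not None: m&=colr(h)
    return S[m]
T=(185,265,170,270);Sc=(240,345,370,450)
for n,d,r in(('t',b,T),('s',a,Sc)):
    for lab,lo,hi,f in(('frametop',.165,.182,lambda h:(h[...,1]>70)),('grip',.212,.23,lambda h:(h[...,1]>90)&(h[...,2]<120)),('foot',.009,.018,lambda h:(h[...,2]<125))):
        q=sel(d,r,lo,hi,f)
        if len(q)>5: print(n,lab,len(q),q[:,2].max().round(4),np.median(q[:,2]).round(4),[np.round(x,4) for x in cv2.minAreaRect(q[:,:2].astype(np.float32))],q.mean(0).round(4))
# slot of rest: lower pts inside
P=cloud(b);S=P[225:262,350:425].reshape(-1,3)
m=(abs(S[:,0]-.519)<.03)&(abs(S[:,1]+.1985)<.074)&(S[:,2]<.032)
q=S[m];print('slot',m.sum(),q.min(0),q.max(0),[np.round(x,4) for x in cv2.minAreaRect(q[:,:2].astype(np.float32))],np.median(q[:,2]))
E
```

```text
t frametop 194 0.1817 0.1743 [array([0.5557, 0.276 ]), array([0.1199, 0.0604]), np.float64(70.5938)] [0.5338 0.2778 0.1741]
t grip 91 0.2251 0.2185 [array([0.5531, 0.2781]), array([0.0239, 0.0629]), np.float64(77.4307)] [0.5341 0.282  0.2185]
t foot 915 0.018 0.0138 [array([0.5841, 0.2695]), array([0.1202, 0.1083]), np.float64(71.618)] [0.5937 0.2551 0.0137]
s frametop 155 0.1818 0.1754 [array([0.5335, 0.2829]), array([0.1233, 0.0211]), np.float64(74.1085)] [0.5426 0.3046 0.1741]
s grip 73 0.2254 0.2201 [array([0.5333, 0.2818]), array([0.0262, 0.0244]), np.float64(72.8963)] [0.5361 0.2836 0.2195]
s foot 942 0.018 0.0153 [array([0.5695, 0.2306]), array([0.2084, 0.1143]), np.float64(70.5526)] [0.5912 0.274  0.015 ]
slot 314 [ 0.49583139 -0.26225181  0.0075775 ] [ 0.54603984 -0.13643302  0.03198806] [array([ 0.5236, -0.1996]), array([0.1256, 0.0453]), np.float64(80.9926)] 0.014671507269200575
```

```bash
cat >> h.py <<'E'
def go(x,y,z,yaw=None):
    s=env.observe();R=np.array(s['tool_rot']);d=R.T@(np.array([x,y,z])-s['position'])
    a=np.degrees(np.arctan2(R[1,1],R[0,1])); t=None if yaw is None else -((yaw-a+90)%180-90)
    print('t',s['time_s'],'shift',d.round(4),'yaxis',round(a,2),'turn',t,'F',np.round(s['ft_force'],2),'w',s['grip_width'],'pos',np.round(s['position'],4))
E
python3 -c "
from h import *
go(.5,.2936,.31,71.6)"
```

```text
t 0.1 shift [-0.3514 -0.0886 -0.0792] yaxis 67.72 turn -3.8790538211223833 F [ 0.24  0.25 -0.23] w 0.08515472221499779 pos [0.2084 0.5087 0.2308]
```

Request:
drive_tool:
  series:
    - [[-0.03, -0.01, -0.04], 0, 0.085]
    - [[-0.08, -0.02, -0.08], -2, 0.085]
    - [[-0.12, -0.03, -0.08], -3.9, 0.085]
    - [[-0.16, -0.04, -0.08], -3.9, 0.085]
    - [[-0.2, -0.05, -0.08], -3.9, 0.085]
    - [[-0.24, -0.06, -0.08], -3.9, 0.085]
    - [[-0.28, -0.07, -0.08], -3.9, 0.085]
    - [[-0.32, -0.08, -0.08], -3.9, 0.085]
    - [[-0.34, -0.086, -0.08], -3.9, 0.085]
    - [[-0.351, -0.089, -0.08], -3.9, 0.085]
    - [[-0.351, -0.089, -0.08], -3.9, 0.085]
    - [[-0.351, -0.089, -0.08], -3.9, 0.085]

```text
time_s: 1.3
position: [0.4988, 0.2942, 0.3113]
tool_rot: [[-0.949, 0.315, -0.0], [0.315, 0.949, 0.0], [0.001, -0.0, -1.0]]
ft_force: [0.4, -0.1, 0.9]
grip_width: 0.0846
gripper_force: 0.0
```

```bash
python3 - <<'E'
from h import *
d=get('wrist');save('w1.png',d['img'])
go(.532,.283,.182,71.6)
P=cloud(d);h=cv2.cvtColor(d['img'],cv2.COLOR_RGB2HSV)
near=(np.hypot(P[...,0]-.5335,P[...,1]-.2825)<.03)
m=near&(P[...,2]>.217)&(P[...,2]<.228)&(h[...,1]>90)
q=P[m];print(m.sum(),np.argwhere(m).mean(0) if m.sum() else 0,np.median(q[:,2]),[np.round(x,4) for x in cv2.minAreaRect(q[:,:2].astype(np.float32))])
E
```

```text
t 1.35 shift [-0.0353 -0.0003  0.1294] yaxis 71.7 turn 0.09548982712651366 F [-0.73 -0.33 -0.03] w 0.08479201956995058 pos [0.4986 0.2944 0.3114]
979 [295.69050051 322.46169561] 0.21960404434658135 [array([0.5329, 0.2815]), array([0.0228, 0.0214]), np.float64(72.0805)]
```

View pics/w1.png

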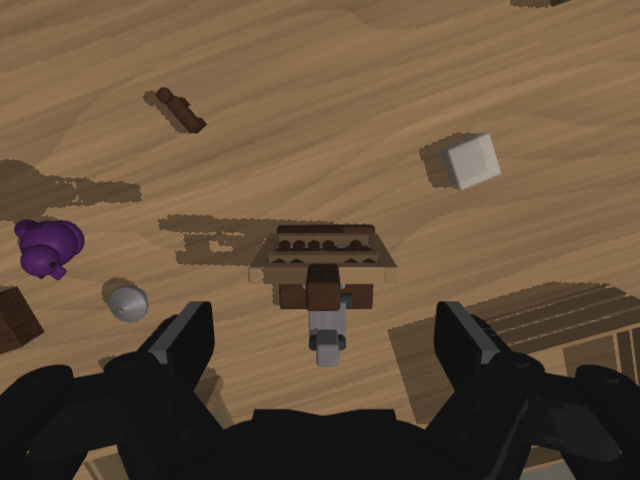

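The picture shows the grip top at (322,290), centred between the fingers, with the bridge behind it at (327,340) and the sides free for the fingers.

Request:
drive_tool:
  series:
    - [[-0.015, 0, 0.01], 0, 0.085]
    - [[-0.033, 0, 0.03], 0, 0.085]
    - [[-0.033, 0, 0.06], 0, 0.085]
    - [[-0.033, 0, 0.09], 0, 0.085]
    - [[-0.033, 0, 0.11], 0, 0.085]
    - [[-0.033, 0, 0.122], 0, 0.085]
    - [[-0.033, 0, 0.128], 0, 0.085]
    - [[-0.033, 0, 0.128], 0, 0.05]
    - [[-0.033, 0, 0.128], 0, 0.04]
    - [[-0.033, 0, 0.128], 0, 0.034]
    - [[-0.033, 0, 0.128], 0, 0.03]
    - [[-0.033, 0, 0.128], 0, 0.027]
    - [[-0.033, 0, 0.128], 0, 0.02]
    - [[-0.033, 0, 0.128], 0, 0.015]
    - [[-0.033, 0, 0.128], 0, 0.01]
    - [[-0.033, 0, 0.128], 0, 0.01]
  newtons: 40

```text
time_s: 2.95
position: [0.5309, 0.2832, 0.1837]
tool_rot: [[-0.949, 0.315, 0.001], [0.315, 0.949, 0.0], [-0.0, 0.0, -1.0]]
ft_force: [-2.2, -0.5, 3.6]
grip_width: 0.0234
gripper_force: 40.2
```

Request:
drive_tool:
  series:
    - [[0, 0, -0.003], 0, 0.01]
    - [[0, 0, -0.006], 0, 0.01]
    - [[0, 0, -0.009], 0, 0.01]
    - [[0, 0, -0.012], 0, 0.01]
    - [[0, 0, -0.015], 0, 0.01]
    - [[0, 0, -0.018], 0, 0.01]
    - [[0, 0, -0.02], 0, 0.01]
    - [[0, 0, -0.02], 0, 0.01]

```text
time_s: 3.75
position: [0.5309, 0.2832, 0.2036]
tool_rot: [[-0.949, 0.315, 0.0], [0.315, 0.949, 0.0], [-0.0, 0.0, -1.0]]
ft_force: [-1.3, -0.4, -3.0]
grip_width: 0.0233
gripper_force: 39.4
```

```bash
python3 - <<'E'
from h import *
a=get('scene');P=cloud(a)
o=np.array([.533,.282])+.020*np.array([.949,-.315]) # stand origin
X=np.array([.949,-.315]);Y=np.array([.315,.949])
D=P[...,:2]-o;px=D@X;py=D@Y;z=P[...,2]
h=cv2.cvtColor(a['img'],cv2.COLOR_RGB2HSV)
reg=np.zeros((480,640),bool);reg[235:345,370:450]=True
m=reg&(h[...,1]<80)&(z>.1)&(abs(py)<.03)
for lo in np.arange(.12,.232,.004):
    k=m&(z>=lo)&(z<lo+.004)
    if k.sum(): print(round(lo,3),k.sum(),'x',np.percentile(px[k]*1e3,[0,25,50,75,100]).round(),'y',np.percentile(py[k]*1e3,[0,50,100]).round())
c=cv2.resize(a['img'][230:330,370:450],None,fx=6,fy=6,interpolation=cv2.INTER_CUBIC);save('c2.png',c)
E
```

```text
0.12 14 x [-4.  1. 23. 32. 35.] y [ 0. 12. 24.]
0.124 23 x [-4. 17. 27. 31. 35.] y [-7. 11. 27.]
0.128 26 x [-18.   6.  26.  31.  36.] y [-7.  8. 26.]
0.132 27 x [-18.  16.  23.  31.  35.] y [-8. 13. 24.]
0.136 24 x [-4.  6. 23. 30. 34.] y [-10.   9.  26.]
0.14 23 x [-6.  2. 25. 32. 36.] y [-11.  10.  17.]
0.144 15 x [-1.  2. 23. 31. 34.] y [-10.   8.  16.]
0.148 15 x [-15.  24.  30.  32.  35.] y [-11.  10.  16.]
0.152 18 x [-10.  18.  30.  32.  35.] y [-2. 11. 17.]
0.156 38 x [-28.  -2.   3.  19.  36.] y [-4. 13. 21.]
0.16 21 x [-28.   1.  21.  30.  33.] y [-5.  9. 20.]
0.164 15 x [-5.  9. 27. 32. 35.] y [-3.  9. 15.]
0.168 24 x [-23.   1.  23.  32.  35.] y [-6.  8. 18.]
0.172 24 x [-20.   0.  21.  31.  35.] y [-7.  8. 18.]
0.176 21 x [-19.  -1.   3.  27.  34.] y [-7.  9. 16.]
0.18 19 x [-4. 17. 30. 31. 36.] y [-10.   8.  17.]
0.184 11 x [-2. 23. 29. 33. 36.] y [-3. 13. 15.]
0.188 18 x [-14.  17.  28.  32.  35.] y [-11.  11.  17.]
0.192 18 x [-12.  10.  29.  32.  35.] y [-10.  11.  17.]
0.196 44 x [-25.  -1.  13.  28.  36.] y [-11.   9.  18.]
0.2 38 x [-4.  4. 13. 27. 34.] y [-5. 10. 20.]
0.204 12 x [-28.  22.  26.  31.  34.] y [ 1. 10. 17.]
0.208 17 x [-17. -10.  22.  30.  34.] y [-0. 11. 21.]
0.212 23 x [-20. -10.  -9.  30.  36.] y [-16.   9.  22.]
0.216 24 x [-24. -13.  15.  28.  34.] y [-16.   9.  26.]
0.22 38 x [-22. -10.  22.  27.  35.] y [-18.   6.  25.]
0.224 16 x [-28. -19. -16. -11.  32.] y [-27.  18.  25.]
0.228 16 x [-28. -21. -14. -12. -10.] y [-25.  17.  26.]
0.232 15 x [-28. -19. -15. -14. -10.] y [-26.  22.  28.]
```

View pics/c2.png

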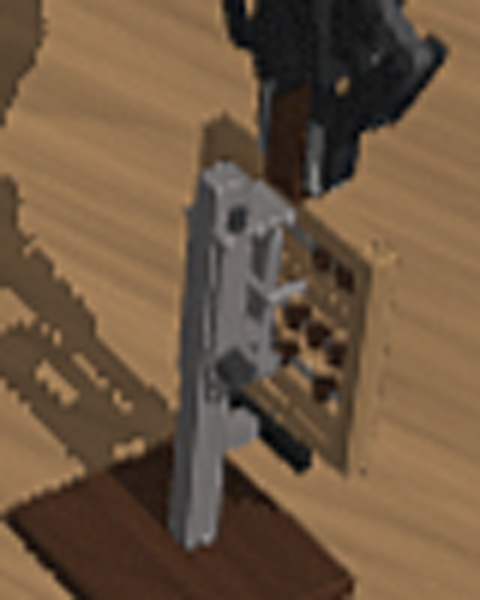

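The staple crossbar now sits at crop (280,292), with the bridge at about (260,215) well above it. The depth puts the bridge top at z ≈ 0.20.

Request:
drive_tool:
  series:
    - [[0, 0, -0.002], 0, 0.01]
    - [[0, 0, -0.004], 0, 0.01]
    - [[0, 0, -0.006], 0, 0.01]
    - [[0, 0, -0.008], 0, 0.01]
    - [[0, 0, -0.01], 0, 0.01]
    - [[0, 0, -0.012], 0, 0.01]
    - [[0, 0, -0.014], 0, 0.01]
    - [[0, 0, -0.016], 0, 0.01]
    - [[0, 0, -0.018], 0, 0.01]
    - [[0, 0, -0.02], 0, 0.01]
    - [[0, 0, -0.02], 0, 0.01]

```text
time_s: 4.9
position: [0.531, 0.2832, 0.2236]
tool_rot: [[-0.949, 0.315, 0.0], [0.315, 0.949, 0.0], [-0.0, 0.0, -1.0]]
ft_force: [-0.5, -0.2, -3.2]
grip_width: 0.0236
gripper_force: 39.4
```

Still free. Bar top is at about 0.178.

Request:
drive_tool:
  series:
    - [[0, 0, -0.001], 0, 0.01]
    - [[0, 0, -0.002], 0, 0.01]
    - [[0, 0, -0.003], 0, 0.01]
    - [[0, 0, -0.004], 0, 0.01]
    - [[0, 0, -0.005], 0, 0.01]
    - [[0, 0, -0.006], 0, 0.01]
    - [[0, 0, -0.006], 0, 0.01]

```text
time_s: 5.6
position: [0.5309, 0.2831, 0.2295]
tool_rot: [[-0.949, 0.315, 0.0], [0.315, 0.949, 0.0], [-0.0, 0.0, -1.0]]
ft_force: [-0.8, 0.1, -2.4]
grip_width: 0.0234
gripper_force: 39.4
```

Request:
drive_tool:
  series:
    - [[0, 0, -0.001], 0, 0.01]
    - [[0, 0, -0.002], 0, 0.01]
    - [[0, 0, -0.003], 0, 0.01]
    - [[0, 0, -0.003], 0, 0.01]

```text
time_s: 6.0
position: [0.5309, 0.2832, 0.2325]
tool_rot: [[-0.949, 0.315, 0.0], [0.315, 0.949, 0.0], [-0.0, 0.0, -1.0]]
ft_force: [0.2, -0.1, -3.2]
grip_width: 0.0232
gripper_force: 39.4
```

Request:
drive_tool:
  series:
    - [[0, 0, -0.001], 0, 0.01]
    - [[0, 0, -0.002], 0, 0.01]
    - [[0, 0, -0.002], 0, 0.01]

```text
time_s: 6.3
position: [0.5309, 0.2831, 0.2345]
tool_rot: [[-0.949, 0.315, 0.0], [0.315, 0.949, 0.0], [-0.0, 0.0, -1.0]]
ft_force: [0.1, 0.0, -2.6]
grip_width: 0.0236
gripper_force: 39.4
```

Request:
drive_tool:
  series:
    - [[0, 0, -0.001], 0, 0.01]
    - [[0, 0, -0.002], 0, 0.01]
    - [[0, 0, -0.002], 0, 0.01]

```text
time_s: 6.6
position: [0.5309, 0.2831, 0.2365]
tool_rot: [[-0.949, 0.315, 0.0], [0.315, 0.949, 0.0], [-0.0, 0.0, -1.0]]
ft_force: [0.3, 0.3, -3.1]
grip_width: 0.0237
gripper_force: 39.4
```

Request:
drive_tool:
  series:
    - [[0, 0, -0.001], 0, 0.01]
    - [[0, 0, -0.002], 0, 0.01]
    - [[0, 0, -0.002], 0, 0.01]

```text
time_s: 6.9
position: [0.5308, 0.2831, 0.238]
tool_rot: [[-0.949, 0.315, -0.001], [0.315, 0.949, -0.0], [0.001, -0.0, -1.0]]
ft_force: [0.6, 0.0, -5.8]
grip_width: 0.0234
gripper_force: 39.5
```

Bridge contact, at roughly 3 N. I draw out gently, watching the horizontal force.

Request:
drive_tool:
  series:
    - [[0.001, 0, 0], 0, 0.01]
    - [[0.002, 0, 0], 0, 0.01]
    - [[0.003, 0, 0], 0, 0.01]
    - [[0.004, 0, 0], 0, 0.01]
    - [[0.004, 0, 0], 0, 0.01]

```text
time_s: 7.4
position: [0.527, 0.2844, 0.2383]
tool_rot: [[-0.949, 0.315, -0.0], [0.315, 0.949, -0.0], [0.0, -0.0, -1.0]]
ft_force: [2.5, -0.7, -7.5]
grip_width: 0.0234
gripper_force: 39.5
```

Request:
drive_tool:
  series:
    - [[0.001, 0, 0], 0, 0.01]
    - [[0.002, 0, 0], 0, 0.01]
    - [[0.003, 0, 0], 0, 0.01]
    - [[0.003, 0, 0], 0, 0.01]

```text
time_s: 7.8
position: [0.5241, 0.2854, 0.2383]
tool_rot: [[-0.949, 0.315, -0.0], [0.315, 0.949, -0.0], [0.0, -0.0, -1.0]]
ft_force: [2.0, -0.5, -6.5]
grip_width: 0.0233
gripper_force: 39.5
```

Request:
drive_tool:
  series:
    - [[0.001, 0, 0], 0, 0.01]
    - [[0.002, 0, 0], 0, 0.01]
    - [[0.003, 0, 0], 0, 0.01]
    - [[0.004, 0, 0], 0, 0.01]
    - [[0.004, 0, 0], 0, 0.01]

```text
time_s: 8.3
position: [0.5201, 0.2867, 0.2383]
tool_rot: [[-0.949, 0.315, -0.0], [0.315, 0.949, 0.0], [0.0, -0.0, -1.0]]
ft_force: [1.9, -0.3, -6.3]
grip_width: 0.0235
gripper_force: 39.6
```

```bash
python3 - <<'E'
from h import *
a=get('scene')
c=cv2.resize(a['img'][220:320,370:450],None,fx=6,fy=6,interpolation=cv2.INTER_CUBIC);save('c3.png',c)
E
```

```text
(no output)
```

View pics/c3.png

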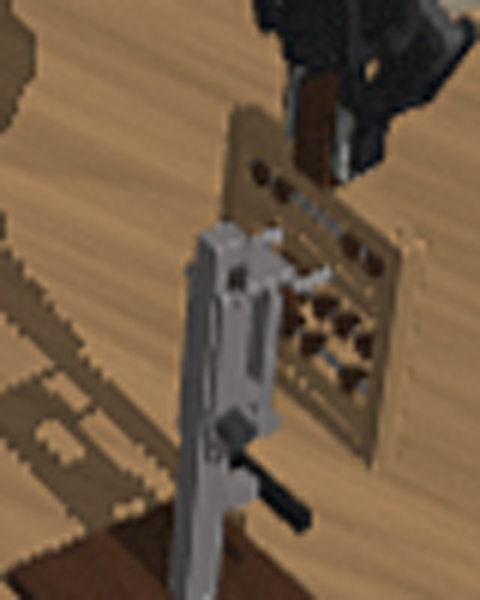

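The staple (crop 265,235 to 320,275) is at the bridge's underside and moving out over the tip. I continue.

Request:
drive_tool:
  series:
    - [[0.001, 0, 0], 0, 0.01]
    - [[0.002, 0, 0], 0, 0.01]
    - [[0.003, 0, 0], 0, 0.01]
    - [[0.004, 0, 0], 0, 0.01]
    - [[0.005, 0, 0], 0, 0.01]
    - [[0.006, 0, 0], 0, 0.01]
    - [[0.006, 0, 0], 0, 0.01]

```text
time_s: 9.05
position: [0.5146, 0.2885, 0.2384]
tool_rot: [[-0.949, 0.315, 0.0], [0.315, 0.949, 0.0], [-0.0, 0.0, -1.0]]
ft_force: [0.2, 0.2, -3.0]
grip_width: 0.0234
gripper_force: 40.1
```

Request:
drive_tool:
  series:
    - [[0.002, 0, 0], 0, 0.01]
    - [[0.004, 0, 0], 0, 0.01]
    - [[0.006, 0, 0], 0, 0.01]
    - [[0.008, 0, 0], 0, 0.01]
    - [[0.01, 0, 0], 0, 0.01]
    - [[0.01, 0, 0], 0, 0.01]

```text
time_s: 9.65
position: [0.505, 0.2918, 0.2384]
tool_rot: [[-0.949, 0.315, -0.0], [0.315, 0.949, 0.0], [0.0, 0.0, -1.0]]
ft_force: [0.4, 0.3, -2.8]
grip_width: 0.0234
gripper_force: 40.1
```

Clear of the hook. I retract and carry it, high, to just beyond the rest for a close look.

Request:
drive_tool:
  series:
    - [[0.02, 0, 0], 0, 0.01]
    - [[0.04, 0, -0.01], 0, 0.01]
    - [[0.06, 0, -0.02], 0, 0.01]
    - [[0.06, -0.02, -0.03], -2, 0.01]
    - [[0.05, -0.05, -0.035], -5, 0.01]
    - [[0.035, -0.085, -0.035], -8, 0.01]
    - [[0.02, -0.12, -0.035], -11, 0.01]
    - [[0.005, -0.155, -0.035], -14, 0.01]
    - [[-0.01, -0.19, -0.035], -16.5, 0.01]
    - [[-0.02, -0.225, -0.035], -18.5, 0.01]
    - [[-0.03, -0.26, -0.035], -18.5, 0.01]
    - [[-0.05, -0.29, -0.035], -18.5, 0.01]
    - [[-0.08, -0.32, -0.035], -18.5, 0.01]
    - [[-0.115, -0.345, -0.035], -18.5, 0.01]
    - [[-0.15, -0.37, -0.035], -18.5, 0.01]
    - [[-0.185, -0.395, -0.035], -18.5, 0.01]
    - [[-0.215, -0.415, -0.035], -18.5, 0.01]
    - [[-0.24, -0.433, -0.035], -18.5, 0.01]
    - [[-0.245, -0.437, -0.035], -18.5, 0.01]
    - [[-0.245, -0.437, -0.035], -18.5, 0.01]

```text
time_s: 11.65
position: [0.6, -0.2002, 0.2737]
tool_rot: [[-1.0, -0.002, 0.0], [-0.002, 1.0, -0.0], [-0.0, -0.0, -1.0]]
ft_force: [-0.8, 0.6, -3.4]
grip_width: 0.0239
gripper_force: 40.5
```

```bash
python3 - <<'E'
from h import *
d=get('wrist');b=get('top')
save('w2.png',np.hstack([cv2.resize(d['img'],(480,360)),cv2.resize(b['img'][200:290,340:420],(320,360))]))
go(.52,-.199,.27,90.2)
for n,c in(('w',d),('t',b)):
    P=cloud(c);S=P.reshape(-1,3)
    r=(abs(S[:,0]-.52)<.05)&(abs(S[:,1]+.199)<.095)
    q=S[r&(S[:,2]>.033)&(S[:,2]<.047)];f=S[r&(abs(S[:,0]-.52)<.025)&(abs(S[:,1]+.199)<.075)&(S[:,2]<.022)&(S[:,2]>.005)]
    for k in(q,f):
        if len(k)>9: print(n,len(k),np.median(k[:,2]).round(4),[np.round(x,4) for x in cv2.minAreaRect(k[:,:2].astype(np.float32))],np.percentile(k[:,:2],[2,50,98],axis=0).round(4).tolist())
E
```

```text
t 11.75 shift [0.0796 0.0002 0.0041] yaxis 90.18 turn -0.024197718875228702 F [-0.05  0.32 -2.65] w 0.023279449253773524 pos [ 0.5996 -0.199   0.2742]
w 9551 0.0401 [array([ 0.5183, -0.2004]), array([0.0701, 0.1566]), np.float64(0.8319)] [[0.4846, -0.2757], [0.5113, -0.2009], [0.5523, -0.1253]]
w 2491 0.0152 [array([ 0.518 , -0.2005]), array([0.0188, 0.1286]), np.float64(0.1611)] [[0.5088, -0.2629], [0.5179, -0.2008], [0.5274, -0.1382]]
t 22 0.0388 [array([ 0.5498, -0.2627]), array([0.0221, 0.0085]), np.float64(88.1924)] [[0.5455, -0.2736], [0.5512, -0.2655], [0.554, -0.2529]]
```

View pics/w2.png

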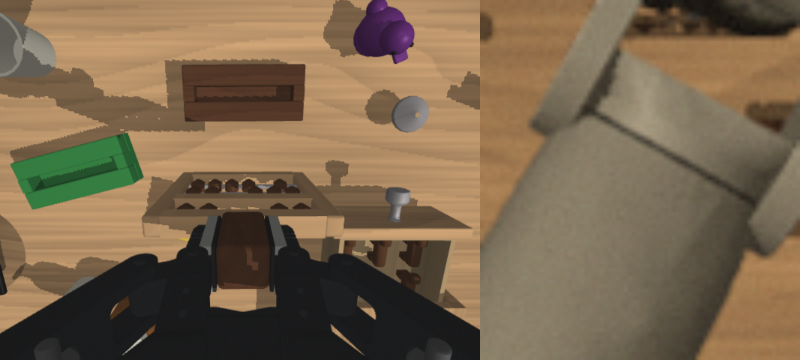

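Wrist view (left half): the walnut rest with its slot at (244,93), and the frame hanging upright in the grip at (243,195). The top camera is blocked by the arm. Next I measure the held frame relative to the slot in this same wrist picture.

```bash
python3 - <<'E'
from h import *
d=dict(np.load('pics/wrist_last.npz'));P=cloud(d)
S=P.reshape(-1,3)
r=(abs(S[:,0]-.6)<.06)&(abs(S[:,1]+.2)<.085)&(S[:,2]>.13)
for lo in np.arange(.14,.30,.01):
    q=S[r&(S[:,2]>=lo)&(S[:,2]<lo+.01)]
    q=q[abs(q[:,1]+.2)<.07]
    if len(q)>10: print(round(lo,2),len(q),'x',np.percentile(q[:,0],[1,10,50,90,99]).round(4),'y',np.percentile(q[:,1],[1,50,99]).round(4))
q=S[r&(S[:,2]>.225)&(S[:,2]<.2385)|(r&(S[:,2]>.19)&(S[:,2]<.232))]
f=S[r&(S[:,2]<.225)&(S[:,0]<.6)]
print([np.round(x,4) for x in cv2.minAreaRect(f[:,:2].astype(np.float32))])
E
```

```text
0.14 177 x [0.5967 0.5969 0.5972 0.5974 0.5976] y [-0.2583 -0.2038 -0.1436]
0.15 1661 x [0.5967 0.597  0.5994 0.6039 0.6063] y [-0.2562 -0.1987 -0.1468]
0.16 163 x [0.5965 0.5968 0.5972 0.6017 0.6038] y [-0.2602 -0.1534 -0.1426]
0.17 1165 x [0.5965 0.5972 0.6006 0.6047 0.6077] y [-0.2584 -0.2069 -0.1446]
0.18 522 x [0.5964 0.5968 0.6012 0.6044 0.607 ] y [-0.259  -0.2088 -0.1435]
0.19 414 x [0.5962 0.5966 0.5977 0.602  0.6026] y [-0.2591 -0.2019 -0.1433]
0.2 897 x [0.5962 0.5967 0.5991 0.601  0.6023] y [-0.2591 -0.1937 -0.1436]
0.21 304 x [0.5959 0.5962 0.5966 0.597  0.5981] y [-0.2603 -0.1801 -0.1424]
0.22 1443 x [0.5959 0.5961 0.5965 0.5989 0.604 ] y [-0.2584 -0.2015 -0.1442]
0.23 2335 x [0.596  0.5964 0.599  0.6029 0.6044] y [-0.2582 -0.201  -0.1445]
0.24 920 x [0.5957 0.5961 0.5973 0.5989 0.5996] y [-0.2597 -0.1827 -0.143 ]
0.25 1380 x [0.5956 0.5958 0.5961 0.5965 0.5968] y [-0.2594 -0.2027 -0.1434]
0.26 5145 x [0.5921 0.596  0.6006 0.6077 0.6097] y [-0.2599 -0.2028 -0.1428]
0.27 600 x [0.5901 0.5912 0.592  0.5925 0.5943] y [-0.2185 -0.2015 -0.1841]
0.28 1313 x [0.5899 0.5902 0.5919 0.5943 0.5948] y [-0.2258 -0.2015 -0.1767]
0.29 1663 x [0.5898 0.5903 0.5918 0.5944 0.5949] y [-0.2262 -0.2008 -0.1765]
[array([ 0.598 , -0.2014]), array([0.0042, 0.1195]), np.float64(0.149)]
```

Request:
drive_tool:
  series:
    - [[0.03, 0, 0], 0, 0.01]
    - [[0.06, 0.001, 0], 0, 0.01]
    - [[0.08, 0.001, 0], 0, 0.01]
    - [[0.086, 0.001, 0.01], 0, 0.01]
    - [[0.086, 0.001, 0.03], 0, 0.01]
    - [[0.086, 0.001, 0.05], 0, 0.01]
    - [[0.086, 0.001, 0.07], 0, 0.01]
    - [[0.086, 0.001, 0.085], 0, 0.01]
    - [[0.086, 0.001, 0.095], 0, 0.01]
    - [[0.086, 0.001, 0.098], 0, 0.01]
    - [[0.086, 0.001, 0.098], 0, 0.01]
    - [[0.086, 0.001, 0.098], 0, 0.01]

```text
time_s: 12.95
position: [0.5142, -0.1995, 0.1762]
tool_rot: [[-1.0, -0.002, 0.001], [-0.002, 1.0, -0.001], [-0.001, -0.001, -1.0]]
ft_force: [0.3, -0.2, -3.1]
grip_width: 0.0237
gripper_force: 40.4
```

```bash
python3 - <<'E'
from h import *
d=get('wrist');P=cloud(d);S=P.reshape(-1,3)
go(.518-.0044,-.2,.1437)
r=(abs(S[:,1]+.2)<.06)
for lo in np.arange(.04,.13,.01):
    q=S[r&(S[:,2]>=lo)&(S[:,2]<lo+.01)&(S[:,0]>.505)&(S[:,0]<.55)]
    if len(q)>10: print(round(lo,2),len(q),np.percentile(q[:,0],[1,10,50]).round(4))
q=S[r&(S[:,2]<.022)&(S[:,0]>.50)&(S[:,0]<.55)]
if len(q):print('floor',len(q),np.percentile(q[:,0],[1,50,99]).round(4))
E
```

```text
t 13.0 shift [ 0.0007 -0.0004  0.0325] yaxis 90.13 turn None F [-0.    0.65 -2.63] w 0.023591398013658657 pos [ 0.5142 -0.1996  0.1762]
0.04 480 [0.505  0.5052 0.5067]
0.05 1522 [0.5125 0.5128 0.5146]
0.06 353 [0.5123 0.5125 0.515 ]
0.07 595 [0.5121 0.5125 0.5153]
0.08 1036 [0.5119 0.5126 0.5165]
0.09 217 [0.5116 0.5117 0.5124]
0.1 1080 [0.5114 0.512  0.5144]
0.11 199 [0.5111 0.5114 0.5118]
0.12 995 [0.5109 0.5112 0.5114]
floor 1171 [0.5135 0.5174 0.5208]
```

Request:
drive_tool:
  series:
    - [[0.0012, 0, 0], 0, 0.01]
    - [[0.0012, 0, 0.004], 0, 0.01]
    - [[0.0012, 0, 0.008], 0, 0.01]
    - [[0.0012, 0, 0.012], 0, 0.01]
    - [[0.0012, 0, 0.016], 0, 0.01]
    - [[0.0012, 0, 0.02], 0, 0.01]
    - [[0.0012, 0, 0.024], 0, 0.01]
    - [[0.0012, 0, 0.028], 0, 0.01]
    - [[0.0012, 0, 0.03], 0, 0.01]
    - [[0.0012, 0, 0.03], 0, 0.01]

```text
time_s: 14.0
position: [0.5127, -0.1994, 0.145]
tool_rot: [[-1.0, -0.002, -0.0], [-0.002, 1.0, 0.0], [0.0, 0.0, -1.0]]
ft_force: [-0.1, 0.2, -2.8]
grip_width: 0.0237
gripper_force: 40.6
```

Request:
drive_tool:
  series:
    - [[0, 0, 0.0005], 0, 0.01]
    - [[0, 0, 0.001], 0, 0.01]
    - [[0, 0, 0.0015], 0, 0.01]
    - [[0, 0, 0.002], 0, 0.01]
    - [[0, 0, 0.002], 0, 0.01]

```text
time_s: 14.5
position: [0.5131, -0.1997, 0.1442]
tool_rot: [[-1.0, -0.002, 0.001], [-0.002, 1.0, -0.001], [-0.001, -0.001, -1.0]]
ft_force: [-0.5, -0.4, 4.6]
grip_width: 0.0235
gripper_force: 41.6
```

On the slot floor, at the expected height. Now I release and withdraw upward.

Request:
drive_tool:
  series:
    - [[0, 0, -0.0005], 0, 0.024]
    - [[0, 0, -0.0005], 0, 0.03]
    - [[0, 0, -0.0005], 0, 0.045]
    - [[0, 0, -0.0005], 0, 0.06]
    - [[0, 0, -0.0005], 0, 0.06]
    - [[0, 0, -0.0005], 0, 0.06]
    - [[0, 0, -0.01], 0, 0.06]
    - [[0, 0, -0.03], 0, 0.06]
    - [[0, 0, -0.06], 0, 0.06]
    - [[0, 0, -0.1], 0, 0.06]
    - [[0, 0, -0.14], 0, 0.06]
    - [[-0.04, 0, -0.15], 0, 0.06]
    - [[-0.08, 0, -0.15], 0, 0.06]
    - [[-0.08, 0, -0.15], 0, 0.06]
    - [[-0.08, 0, -0.15], 0, 0.06]

```text
time_s: 16.0
position: [0.5929, -0.1991, 0.2931]
tool_rot: [[-1.0, -0.003, -0.001], [-0.003, 1.0, 0.0], [0.001, 0.0, -1.0]]
ft_force: [-0.7, -0.6, -1.0]
grip_width: 0.0599
gripper_force: 0.0
```

```bash
python3 - <<'E'
from h import *
d=get('wrist');a=get('scene');save('f1.png',np.hstack([cv2.resize(d['img'],(400,300)),cv2.resize(a['img'][160:340,230:470],(400,300))]))
for n,c in(('w',d),('s',a)):
    S=cloud(c).reshape(-1,3);r=(abs(S[:,1]+.2)<.08)&(abs(S[:,0]-.518)<.03)
    q=S[r&(S[:,2]>.165)&(S[:,2]<.2)];k=S[r&(abs(S[:,1]+.2)>.03)&(S[:,2]>.12)&(S[:,2]<.15)]
    for p in(q,k):
        if len(p)>8: print(n,len(p),np.percentile(p,[50,98],axis=0).round(4).tolist())
E
```

```text
w 1210 [[0.5194, -0.2008, 0.18], [0.5302, -0.1895, 0.1816]]
w 1446 [[0.5194, -0.2309, 0.1352], [0.5263, -0.1426, 0.1367]]
s 73 [[0.5272, -0.1964, 0.178], [0.5334, -0.1839, 0.185]]
s 111 [[0.5235, -0.165, 0.1327], [0.5296, -0.1384, 0.14]]
```

View pics/f1.png

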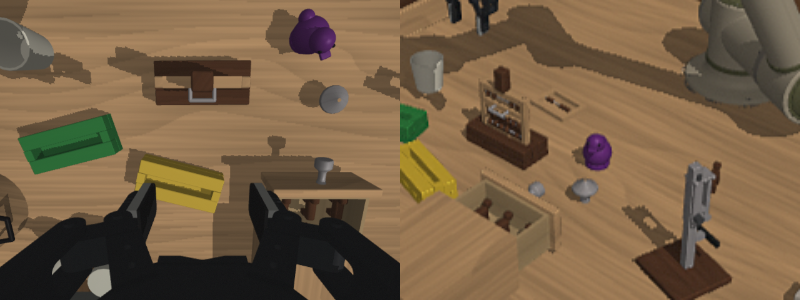

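The frame stands upright in the walnut slot at (202,82) on the left and (502,110) on the right. Its top is at 0.180, where 0.015 + 0.165 is expected, so it is fully down. The hook is empty and the bystanders are undisturbed.

```bash
python3 -c "
from rig import env
print(env.close_job())"
```

```text
the job is handed in; nothing more can be done
None
```

The bead frame came off the hook with only a few newtons on the bridge, now stands upright and fully down in the walnut rest, and the job was handed in at about 16 s with the other things left where they were.

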